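# Load the sensor modules into the sloping rail tube

### The arm

A 6-joint arm with a two-finger parallel gripper is mounted at the origin on the work surface. World frame = base frame: x ahead of the robot, y to its left, z up, the work surface at z = 0. Lengths are in m, angles in degrees, forces in N, time in s.
With the tool pointing down it reaches from about 0.3 to 0.75 m from the base axis. Payload 8.5 kg.
Tool frame: the origin (TCP) lies midway between the tips of the shut fingers; the grasp point (between the pads) lies 19 mm behind it; z points along the fingers, y is the line along which they close (so a half turn about z gives the same grasp; the last joint's range is limited). The gripper opens to 85 mm and grips with 20 to 120 N. Pads are 22 mm wide; open, the fingers measure 114 mm over their backs; the gripper's body (76 mm by 85 mm) begins 54 mm behind the grasp point. The pads swing forward as they close: fully open they stand 13 mm farther back than shut.
Start: joints at [53.039, 21.807, 74.336, -0, 83.858, -12.336], TCP at [0.229, 0.5, 0.231] pointing down, gripper open.
Joint ranges: [-178.18, 178.18], [-50.72, 133.34], [12.68, 142.11], [-81.47, 261.47], [9.98, 163.14], [-165.26, 165.26]. Speed limits (degrees/s): [136.94, 136.94, 180, 180, 180, 180].

### API

Orientations are given as a 3x3 rotation matrix whose columns are the frame's x, y, z axes.
In Python, from rig import env, viewer, recognise, pinpoint gives the robot as it stands.
- The arm moves only by the tool move_arm, never from a script. Its argument "plan" is text: rows parted by semicolons, each of 7 numbers parted by spaces: the shift along the tool's x, y, z in m, then the turn, a rotation vector about the tool's x, y, z in rad, then the finger opening in m, from 0 to 0.0854. A call has 1 to 12 rows; each row shifts and turns the commanded pose from where the row before left it, along the tool's axes as they then stand; what a row does not reach is not made up. A row lasts 1/8 s, in which the tool goes at most 62.5 mm and 10.7 degrees, less where a joint would pass 70% of its speed; a pose out of reach is approached as far as the arm can. A call is refused whole if a number of a shift passes 0.0625 or a number of a turn 0.188, either way. A call with a gripper value outside its range is refused whole. The fingers move at their own pace and stop on an object; "grip_force" is the grip in N (left out, the last holds). Time passes only in rows, so rows that do not move let the fingers close. It gives the time, the measured TCP pose, the force, the opening and the grip force at its end, in the units of the state.
- env.observe(): the state, without advancing time (a new reading comes with each control period).
- viewer.get_image(name): name is "side" or "top" or "wrist"; returns (picture, depth): 400x640x3 uint8, red, green, blue; 400x640 float32, m along the optical axis (not along the pixel's ray), 0 where there is no reading.
- viewer.calibration(name): a dict with "fx", "fy", "cx", "cy" (pixels), "R" (3x3) and "t" (3): a world point X has camera coordinates R X + t. Camera axes: x right, y down, z forward; pixel columns grow to the right and rows downward; lengths in m; the calibration is good to about 2 mm. A picture is of the moment at which its call begins: read the wrist's pose just before it. calibration takes no time and is no camera call; for the wrist camera it gives the pose at the moment of the call.
- env.close_job(): hands the job in; it is judged then, once.
Trained networks look in the newest picture that a camera, given by its name, has taken for a name from the list of things; names that differ only in an ending like _2 or _b are one class to them, and where a whole thing is asked for, a point or a joint stands for the part that bears it (a point fixed in the world has none). Each returns a list of dicts, best first, with "conf" (0 to 1); they miss things now and then, are a little off and sometimes report something else, mostly with a low value. They report only what shows in the picture. A call takes as long as a camera call. They do not tell look-alikes from the thing itself.
- recognise(camera, name): "extent" ([centre column, centre row, width, height] in pixels, round what is visible of it).
- pinpoint(camera, name): "pixel" ([column, row] in pixels: a listed point, or the origin of a listed thing).
The state is a dict: "time_s": time; "q": joint angles; "qvel": joint speeds; "joint_efforts": joint torques, N m; "position": TCP position; "tool_rot": TCP orientation; "ft_force": force on the tool from outside, world axes, zero at the start; "wrist_torque": the same for the moment, N m; "grip_width": finger opening in m; "gripper_force": force on a finger pad.
Only numpy, scipy, OpenCV 4.12 (cv2) and the standard library are available. Lean on these libraries where they do the work, as an engineer would, in place of code of your own. Each camera call takes 0.05 s, during which the arm holds its last target. There are 200 camera calls.

### The job

Slide both blue sensor modules into the sloping aluminium rail tube through its raised open mouth, one behind the other and both with the yellow nose leading down the slope, and push them down until the front one rests on the red stop and the second one touches it. Either may go first; leave the porcelain dish, the orange stopper and the glass flask where they stand.

Things in the scene. Friction and masses are not known exactly. Their poses are not given: they have to be found in the camera images.
- sensor_a: blue sensor module, 100 long (x) x 44 wide (y) x 32 high (z) mm, 0.09 to 0.18 kg: a box 85 mm long with a yellow nose block (28 x 20, 15 long) at +x and a flat grey rear face at -x. Origin: centre of the underside, midway along the 100 mm (rear x = -50, nose tip x = +50); z up. Starts flat on the shelf (z = 0), nose roughly away from or towards the robot. Both modules are identical
- sensor_b: blue sensor module, 100 long (x) x 44 wide (y) x 32 high (z) mm, 0.09 to 0.18 kg: a box 85 mm long with a yellow nose block (28 x 20, 15 long) at +x and a flat grey rear face at -x. Origin: centre of the underside, midway along the 100 mm (rear x = -50, nose tip x = +50); z up. Starts flat on the shelf (z = 0), nose roughly away from or towards the robot. Both modules are identical
- sensor_a_nose (a point): tip of the first module's yellow nose, 50 mm from its origin along its +x, 16 mm above its underside
- sensor_b_nose (a point): tip of the second module's yellow nose, 50 mm from its origin along its +x, 16 mm above its underside
- tube: fixed aluminium C-section rail tube, sloping 30 degrees, rising to the robot's left, open mouth at the raised end, 125 mm up. Origin: centre of its floor at the mouth; +x up the slope, out of the mouth; y across; z square to the floor. Inside 54 wide x 41 high from x = 0 to -190; walls 4 mm; roof of two 3 mm lips with a 28 mm slot between. A floor sill without walls, 62 wide, runs on to x = +20
- stop (a point): inner face of the red end stop, on the tube's floor centre line, at x = -190 mm in the tube's frame. Modules may stick on the slope or slide by themselves; a few newtons on the rear face move them
- last_rear (a point): where the second module's rear face comes when both are home nose to tail: 10 mm out of the mouth (x = +10 mm in the tube's frame), on the floor centre line. It stays proud of the mouth, so it can be pushed from behind
- rack: fixed grey base under the tube, plate 240 x 120 x 10 mm with two legs and a small steel locking lever (leave it); origin: centre of its underside; the tube's mouth lies 85 mm from it along its +x, 125 mm up
- dish: white porcelain dish, 90 mm across, 26 high, bystander; origin: centre of its underside
- stopper: orange silicone stopper, 44 mm across at the top, 38 high, bystander; origin: centre of its underside
- flask: conical glass flask, 82 mm across at the foot, 120 high, fragile bystander; origin: centre of its underside
Mind the look-alikes: they are no part of the job. What is shaped like the sensor_a but purple is not meant.

How it is judged (in metres and radians):
At the end, for the whole second after the job is handed in: Both modules lie at rest inside the tube, yellow noses down the slope: the front nose tip within 10 mm of the red stop, the second nose tip at least 80 mm below the mouth (90 when touching), each within 10 mm of the centre line and 12 mm of the floor (((x of sensor_a_nose in the frame of tube below -0.18 m and y of sensor_a in the frame of tube between -0.01 and 0.01 m and z of sensor_a in the frame of tube between -0.006 and 0.012 m and angle between the z axis of each of sensor_a, sensor_b and the z axis of tube, either way round below 0.2 rad and linear speed of each of sensor_a, sensor_b below 0.02 m/s and x of sensor_b_nose in the frame of tube below -0.08 m and y of sensor_b in the frame of tube between -0.01 and 0.01 m and z of sensor_b in the frame of tube between -0.006 and 0.012 m) or (x of sensor_b_nose in the frame of tube below -0.18 m and y of sensor_b in the frame of tube between -0.01 and 0.01 m and z of sensor_b in the frame of tube between -0.006 and 0.012 m and angle between the z axis of each of sensor_b, sensor_a and the z axis of tube, either way round below 0.2 rad and linear speed of each of sensor_b, sensor_a below 0.02 m/s and x of sensor_a_nose in the frame of tube below -0.08 m and y of sensor_a in the frame of tube between -0.01 and 0.01 m and z of sensor_a in the frame of tube between -0.006 and 0.012 m))).
It fails at once if the dish is shifted by more than 25 mm (distance of dish from where it was at the start of the episode above 0.025 m).
It fails at once if the stopper is shifted by more than 25 mm (distance of stopper from where it was at the start of the episode above 0.025 m).
It fails at once if the flask is shifted by more than 25 mm (distance of flask from where it was at the start of the episode above 0.025 m).
It fails at once if the flask is tipped (angle between flask's own z axis and vertical above 0.35 rad).
It also fails if it takes over 72 s, if anything falls off the work surface, if the arm or the gripper's body presses on something with over 40 N, if the wrist force passes 120 N, or if a joint passes its speed limit or range.

## Working session

There is one attempt and no reset: what is moved stays moved. The work goes in short steps, Python scripts to look and compute and a tool call to move; the robot and the scene stay as the last step left them, time stands still between calls to the robot, and variables do not carry over. Pictures are saved under pics/ and viewed, at most 10 in all, crops included, and the job is handed in when it is done.

Besides the shell and the picture viewer there is one more tool, called after ">>>" in YAML: its name, and indented under it one key for each argument. move_arm: Moves the arm, as the interface text tells. Its arguments: {"type":"object","properties":{"plan":{"type":"string"},"grip_force":{"type":"number"}},"required":["plan"]}

```bash
mkdir -p pics; ls
cat > h.py <<'E'
import numpy as np, cv2
from rig import env, viewer, recognise, pinpoint
def shot(n,name=None):
    im,d=viewer.get_image(n)
    if name: cv2.imwrite('pics/'+name+'.png',im[:,:,::-1])
    return im,d,viewer.calibration(n)
def back(c,u,v,z):
    R=np.array(c['R']);t=np.array(c['t'])
    p=np.array([(u-c['cx'])/c['fx']*z,(v-c['cy'])/c['fy']*z,z])
    return R.T@(p-t)
def proj(c,X):
    p=np.array(c['R'])@np.array(X)+np.array(c['t']); return np.array([c['fx']*p[0]/p[2]+c['cx'],c['fy']*p[1]/p[2]+c['cy']])
def cloud(c,d):
    v,u=np.mgrid[:d.shape[0],:d.shape[1]]
    P=np.stack([(u-c['cx'])/c['fx']*d,(v-c['cy'])/c['fy']*d,d],-1)
    return (P-np.array(c['t']))@np.array(c['R'])
E
python3 - <<'E'
from h import *
np.set_printoptions(precision=3,suppress=True)
for n in('top','side'):
    im,d,c=shot(n,n+'0')
    P=cloud(c,d)
    for nm in('sensor_a','tube','rack','dish','stopper','flask'):
        print(n,nm,[(np.round(r['extent']).astype(int).tolist(),round(r['conf'],2)) for r in recognise(n,nm)][:4])
    for nm in('sensor_a','sensor_a_nose','tube','stop','last_rear'):
        for r in pinpoint(n,nm)[:4]:
            u,v=r['pixel'];a=min(max(int(round(v)),0),399);b=min(max(int(round(u)),0),639)
            print(n,nm,np.round(r['pixel']),round(r['conf'],2),P[a,b] if d[a,b]>0 else None)
    np.savez('/tmp/'+n+'.npz',im=im,d=d,P=P)
cv2.imwrite('pics/wrist0.png',shot('wrist')[0][:,:,::-1])
E
```

```text
pics
top sensor_a [([307, 220, 12, 32], 0.98), ([243, 226, 18, 31], 0.96), ([322, 180, 25, 26], 0.76), ([343, 248, 26, 20], 0.67)]
top tube [([424, 216, 70, 30], 0.76)]
top rack [([418, 219, 78, 47], 0.78)]
top dish [([190, 215, 28, 27], 0.82), ([424, 217, 66, 32], 0.29)]
top stopper [([407, 273, 7, 13], 0.46)]
top flask []
top sensor_a [246. 227.] 0.93 [0.495 0.315 0.03 ]
top sensor_a [281. 186.] 0.9 [0.626 0.206 0.033]
top sensor_a [403. 151.] 0.69 [ 0.736 -0.181  0.053]
top sensor_a [322. 176.] 0.63 [0.659 0.075 0.032]
top sensor_a_nose [312. 166.] 0.91 [0.693 0.108 0.028]
top sensor_a_nose [307. 207.] 0.78 [0.56  0.123 0.023]
top sensor_a_nose [281. 173.] 0.72 [0.671 0.208 0.022]
top sensor_a_nose [360. 242.] 0.56 [ 0.449 -0.044  0.029]
top tube [397. 219.] 0.58 [ 0.511 -0.145  0.121]
top stop [444. 212.] 0.95 [ 0.543 -0.308  0.038]
top last_rear [396. 221.] 0.88 [ 0.505 -0.141  0.127]
side sensor_a [([355, 239, 26, 29], 0.9), ([264, 261, 33, 33], 0.71), ([291, 192, 40, 21], 0.68), ([303, 231, 43, 20], 0.66)]
side tube [([311, 309, 64, 115], 0.59)]
side rack [([314, 324, 89, 146]
[... 197 characters left out ...]
0.036  0.025]
side sensor_a [292. 197.] 0.9 [0.509 0.302 0.013]
side sensor_a [356. 244.] 0.88 [0.652 0.029 0.031]
side sensor_a [338. 215.] 0.75 [0.63  0.197 0.01 ]
side sensor_a_nose [366. 228.] 0.9 [0.688 0.094 0.032]
side sensor_a_nose [269. 272.] 0.82 [ 0.445 -0.047  0.022]
side sensor_a_nose [358. 207.] 0.71 [ 0.694  0.253 -0.001]
side sensor_a_nose [319. 231.] 0.58 [0.57  0.104 0.023]
side tube [296. 263.] 0.73 [ 0.503 -0.146  0.12 ]
side tube [299. 235.] 0.49 [0.519 0.099 0.018]
side stop [317. 358.] 0.87 [ 0.528 -0.334  0.064]
side last_rear [296. 256.] 0.76 [ 0.503 -0.137  0.13 ]
side last_rear [299. 239.] 0.65 [0.519 0.103 0.003]
side last_rear [291. 197.] 0.49 [0.506 0.301 0.013]
```

Run:
```python
import cv2
im=cv2.imread('pics/top0.png')[120:310,150:470]; cv2.imwrite('pics/top0c.png',cv2.resize(im,(800,475),interpolation=cv2.INTER_CUBIC))
im=cv2.imread('pics/side0.png')[140:400,200:480]; cv2.imwrite('pics/side0c.png',cv2.resize(im,(640,594),interpolation=cv2.INTER_CUBIC))
```

```text
(no output)
```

View pics/top0c.png

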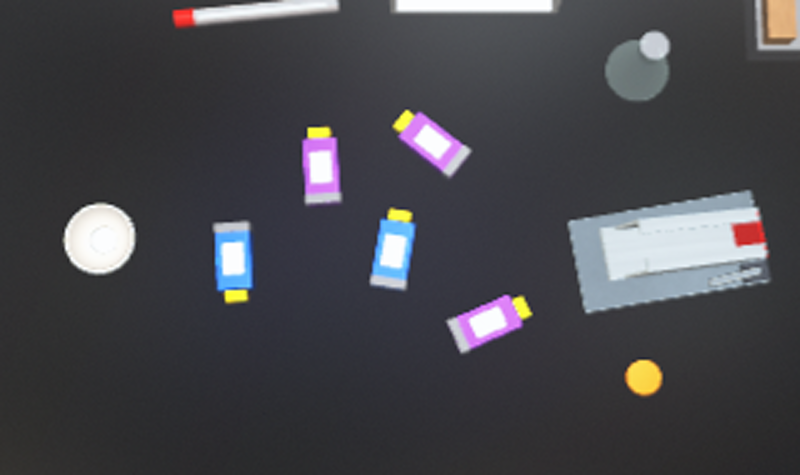

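View pics/side0c.png

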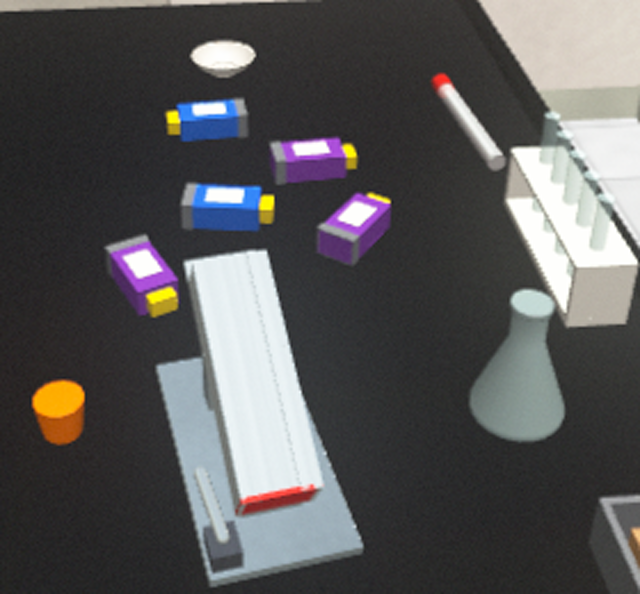

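Top view, full pixels. Candidates shaped like the module are:
- Blue at (243,225), nose towards the robot: the thing wanted.
- Blue at (307,220), nose away: the thing wanted.
- Purple look-alikes at (278,186), (323,177) and (346,249): not meant.

The mouth is at about (395,221) and the red stop at (449,213). The dish is at (190,215), the stopper at (407,271) and the flask at (405,148).

Run:
```python
from h import *
np.set_printoptions(precision=3,suppress=True)
s=env.observe(); print(s['time_s'],s['q'],s['position'],s['ft_force'],s['grip_width']);R=np.array(s['tool_rot']);print(R)
c=viewer.calibration('wrist');Rc=np.array(c['R']);cen=-Rc.T@np.array(c['t']);print(c['fx'],cen,Rc); print('cam in tool',R.T@(cen-np.array(s['position'])),R.T@Rc.T)
for n in('top','side'):
    c=viewer.calibration(n);print(n,c['fx'],-np.array(c['R']).T@np.array(c['t']))
    z=np.load('/tmp/'+n+'.npz');P=z['P'];d=z['d'];im=z['im'].astype(int)
    blue=(im[...,2]>130)&(im[...,0]<120)&(im[...,2]-im[...,0]>70)
    for lo,hi in((.04,.2),(.22,.4)):
        m=blue&(P[...,1]>lo)&(P[...,1]<hi)&(P[...,0]<.62)&(d>0)
        print(m.sum(),np.median(P[m],0),np.percentile(P[m],[2,98],axis=0))
    m=(d>0)&(P[...,2]>.06)&(P[...,0]>.43)&(P[...,0]<.6)&(P[...,1]>-.36)&(P[...,1]<-.1)&(abs(P[...,2]-.17-.577*(P[...,1]+.17))<.03)
    Q=P[m]; A=np.c_[Q[:,:2],np.ones(len(Q))]; 
    for _ in range(5):
        k=np.linalg.lstsq(A,Q[:,2],rcond=None)[0]; r=abs(Q[:,2]-A@k); keep=r<max(.004,np.median(r)*2); Q=Q[keep];A=A[keep]
    print('plane',k,len(Q))
```

```text
1.25 [ 53.039  21.808  74.336  -0.     83.856 -12.336] [0.229 0.5   0.231] [ 0.915  0.545 -0.201] 0.0852207717779408
[[-0.909  0.417  0.   ]
 [ 0.417  0.909  0.   ]
 [-0.     0.    -1.   ]]
316.31697531603993 [0.156 0.534 0.375] [[ 0.416  0.909 -0.001]
 [ 0.862 -0.394  0.318]
 [ 0.289 -0.133 -0.948]]
cam in tool [ 0.081  0.    -0.144] [[ 0.001 -0.948 -0.318]
 [ 1.     0.001 -0.   ]
 [ 0.001 -0.318  0.948]]
top 436.380207863847 [0.371 0.082 1.401]
178 [0.526 0.122 0.03 ] [[ 0.486  0.098 -0.003]
 [ 0.556  0.148  0.036]]
208 [0.498 0.324 0.029] [[0.47  0.303 0.009]
 [0.54  0.348 0.036]]
plane [-0.093  0.563  0.302] 517
side 466.8518844186259 [ 0.483 -0.871  0.681]
436 [0.521 0.104 0.023] [[ 0.484  0.094 -0.001]
 [ 0.554  0.191  0.033]]
315 [0.507 0.305 0.023] [[0.473 0.299 0.002]
 [0.542 0.345 0.032]]
plane [-0.09   0.569  0.302] 2053
```

```bash
cat >> h.py <<'E'
from scipy.spatial.transform import Rotation as Ro
np.set_printoptions(precision=4,suppress=True)
def down(az):
    a=np.radians(az);x=np.array([np.cos(a),np.sin(a),0]);z=np.array([0,0,-1.]);return np.c_[x,np.cross(z,x),z]
def plan(p,R,n,g):
    s=env.observe();p0=np.array(s['position']);R0=np.array(s['tool_rot'])
    w=Ro.from_matrix(R0.T@R).as_rotvec();Rs=R0;ps=p0;out=[]
    for i in range(1,n+1):
        pi=p0+(np.array(p)-p0)*i/n
        d=np.round(Rs.T@(pi-ps),4);out.append(' '.join('%g'%v for v in [*d,*np.round(w/n,4),g]))
        ps=ps+Rs@d;Rs=Rs@Ro.from_rotvec(np.round(w/n,4)).as_matrix()
    print('; '.join(out))
E
python3 -c "
from h import *
plan([.53,.122,.2],down(170),12,.0854)"
```

```text
-0.0359 -0.0182 0.0026 0 0 -0.0213 0.0854; -0.0355 -0.0189 0.0026 0 0 -0.0213 0.0854; -0.0351 -0.0197 0.0026 0 0 -0.0213 0.0854; -0.0347 -0.0205 0.0026 0 0 -0.0213 0.0854; -0.0343 -0.0212 0.0026 0 0 -0.0213 0.0854; -0.0337 -0.0219 0.0027 0 0 -0.0213 0.0854; -0.0333 -0.0226 0.0026 0 0 -0.0213 0.0854; -0.0328 -0.0233 0.0026 0 0 -0.0213 0.0854; -0.0324 -0.024 0.0026 0 0 -0.0213 0.0854; -0.0317 -0.0247 0.0026 0 0 -0.0213 0.0854; -0.0313 -0.0254 0.0026 0 0 -0.0213 0.0854; -0.0307 -0.026 0.0026 0 0 -0.0213 0.0854
```

>>> move_arm:
  plan: "-0.036 -0.018 0.0026 0 0 -0.0213 0.0854; -0.0355 -0.019 0.0026 0 0 -0.0213 0.0854; -0.035 -0.0197 0.0026 0 0 -0.0213 0.0854; -0.0347 -0.0205 0.0026 0 0 -0.0213 0.0854; -0.0343 -0.0212 0.0026 0 0 -0.0213 0.0854; -0.0337 -0.0219 0.0026 0 0 -0.0213 0.0854; -0.0333 -0.0226 0.0026 0 0 -0.0213 0.0854; -0.0328 -0.0233 0.0026 0 0 -0.0213 0.0854; -0.0324 -0.024 0.0026 0 0 -0.0213 0.0854; -0.0317 -0.0247 0.0026 0 0 -0.0213 0.0854; -0.0313 -0.0254 0.0026 0 0 -0.0213 0.0854; -0.0307 -0.026 0.0026 0 0 -0.0213 0.0854"

```text
time_s: 2.75
position: [0.5308, 0.121, 0.2001]
tool_rot: [[-0.985, 0.173, 0.0], [0.173, 0.985, 0.0], [-0.0, 0.0, -1.0]]
ft_force: [-0.3, 0.3, 0.6]
grip_width: 0.0852
gripper_force: 0.0
```

```bash
cat >> h.py <<'E'
def blue(name=None,zr=(.022,.045),zn=(.01,.045)):
    im,d,c=shot('wrist',name);P=cloud(c,d);hsv=cv2.cvtColor(im,cv2.COLOR_RGB2HSV)
    H,S=hsv[...,0].astype(int),hsv[...,1]
    m=((H>98)&(H<122)&(S>110)).astype(np.uint8)
    n,L,st,_=cv2.connectedComponentsWithStats(m)
    for i in range(1,n):
        if st[i,4]<800: continue
        hull=cv2.convexHull(np.argwhere(L==i)[:,::-1].astype(np.int32));mm=np.zeros_like(m);cv2.fillConvexPoly(mm,hull,1)
        k=(mm>0)&(P[...,2]>zr[0])&(P[...,2]<zr[1])&(d>0);Q=P[k]
        (cx,cy),wh,an=cv2.minAreaRect((Q[:,:2]*1000).astype(np.float32))
        print('blue comp px',st[i],'top c',cx,cy,wh,an,'z',np.median(Q[:,2]))
        y=((H>22)&(H<34)&(S>130)&(d>0)&(P[...,2]>zn[0])&(P[...,2]<zn[1])&(np.hypot(P[...,0]*1000-cx,P[...,1]*1000-cy)<70))
        if y.sum()>20: print('  yellow',np.median(P[y],0),y.sum())
    return im,d,c,P
E
python3 - <<'E'
from h import *
s=env.observe();print(s['time_s'],s['position'],s['q'])
im,d,c,P=blue('w1')
for r in pinpoint('wrist','sensor_a_nose')[:3]+pinpoint('wrist','sensor_a')[:3]:
    u,v=np.round(r['pixel']).astype(int);print(u,v,r['conf'],P[min(v,399),min(u,639)])
E
```

```text
2.75 [0.5308 0.121  0.2001] [  0.3706  22.6514  78.3657   0.0034  78.9698 -79.6845]
blue comp px [ 482   74   70   91 3084] top c 512.5059814453125 322.1682434082031 (78.27123260498047, 45.38825225830078) 3.777425527572632 z 0.03210756297379855
  yellow [0.4673 0.3159 0.0256] 621
321 210 0.97 [0.5692 0.112  0.0272]
144 125 0.92 [ 0.4521 -0.0439  0.0255]
340 304 0.58 [0.6901 0.1136 0.027 ]
302 277 0.96 [0.642  0.0776 0.0341]
411 237 0.83 [0.6141 0.2023 0.0334]
191 99 0.77 [0.4372 0.0124 0.0345]
```

View pics/w1.png

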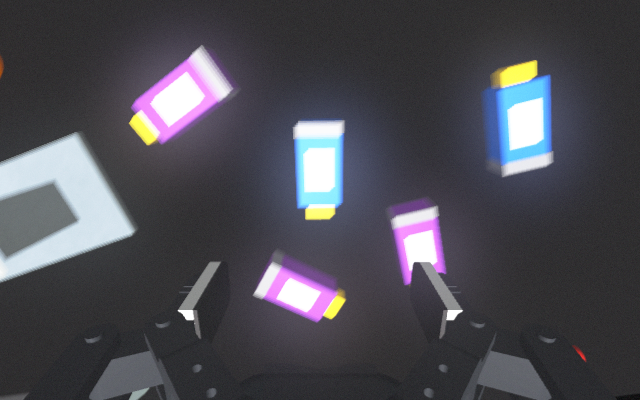

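The picture shows the wanted blue module at (320,167) with its nose down-image, the other blue one at (520,120), and purples at (178,98), (300,293) and (418,240). The blue mask needs closing across the white label.

```bash
sed -i 's/    n,L,st,_=cv2.conn/    m=cv2.morphologyEx(m,cv2.MORPH_CLOSE,np.ones((9,9)))\n    n,L,st,_=cv2.conn/; s/(S>110)/(S>80)/; s/st\[i,4\]<800/st[i,4]<500/' h.py
python3 - <<'E'
from h import *
im,d,c,P=blue()
# points by colour-independent segmentation: everything at z 25-40mm within 70 mm of b
k=(P[...,2]>.024)&(P[...,2]<.042)&(abs(P[...,0]-.525)<.07)&(abs(P[...,1]-.122)<.045)&(d>0)
n,L,st,_=cv2.connectedComponentsWithStats(k.astype(np.uint8))
for i in range(1,n):
    if st[i,4]>500:
        print(st[i],cv2.minAreaRect((P[L==i][:,:2]*1000).astype(np.float32)),np.median(P[L==i][:,2]))
E
```

```text
blue comp px [ 487   73   67   88 3372] top c 505.4435729980469 326.7315673828125 (76.10363006591797, 44.9671516418457) 4.156627178192139 z 0.03331323741199493
  yellow [0.4619 0.3209 0.0268] 625
[ 298  119   46   97 3989] ((522.52685546875, 124.48066711425781), (44.012020111083984, 99.91842651367188), 81.00377655029297) 0.03357045591087389
```

```bash
python3 -c "
from h import *
plan([.493,.1292,.05],down(171),5,.0854)"
```

```text
0.0075 0.0002 0.03 0 -0.0001 -0.0037 0.0854; 0.0076 0.0001 0.03 0 -0.0001 -0.0037 0.0854; 0.0075 0.0003 0.03 0 -0.0001 -0.0037 0.0854; 0.0075 0.0002 0.0299 0 -0.0001 -0.0037 0.0854; 0.0076 0.0003 0.03 0 -0.0001 -0.0037 0.0854
```

>>> move_arm:
  plan: "0.0075 0.0002 0.03 0 0 -0.0037 0.0854; 0.0075 0.0002 0.03 0 0 -0.0037 0.0854; 0.0075 0.0002 0.03 0 0 -0.0037 0.0854; 0.0075 0.0002 0.03 0 0 -0.0037 0.0854; 0.0075 0.0002 0.03 0 0 -0.0037 0.0854; 0 0 0.016 0 0 0 0.0854; 0 0 0.016 0 0 0 0.0854; 0 0 0.015 0 0 0 0.0854; 0 0 0 0 0 0 0.0854; 0 0 0 0 0 0 0.03; 0 0 0 0 0 0 0.03; 0 0 0 0 0 0 0.03"
  grip_force: 50

```text
time_s: 4.45
position: [0.4936, 0.1293, 0.0038]
tool_rot: [[-0.988, 0.155, 0.001], [0.155, 0.988, 0.0], [-0.001, 0.0, -1.0]]
ft_force: [-1.3, -0.5, 5.8]
grip_width: 0.0433
gripper_force: 51.5
```

>>> move_arm:
  plan: "0 0 0 0 0 0 0.03; 0 0 0 0 0 0 0.03; 0 0 0 0 0 0 0.03; 0 0 0 0 0 0 0.03"

```text
time_s: 4.95
position: [0.4936, 0.1293, 0.0038]
tool_rot: [[-0.988, 0.155, 0.001], [0.155, 0.988, 0.0], [-0.001, 0.0, -1.0]]
ft_force: [-1.0, 0.3, 6.3]
grip_width: 0.0435
gripper_force: 51.6
```

>>> move_arm:
  plan: "0 0 0 0 0 0 0.0854; 0 0 0 0 0 0 0.0854; 0 0 -0.004 0 0 0 0.0854; 0 0 0 0 0 0 0.0854; 0 0 0 0 0 0 0.03; 0 0 0 0 0 0 0.03; 0 0 0 0 0 0 0.03;  0 0 0 0 0 0 0.03; 0 0 0 0 0 0 0.03; 0 0 0 0 0 0 0.03"

```text
time_s: 6.2
position: [0.4933, 0.1293, 0.0073]
tool_rot: [[-0.988, 0.155, 0.0], [0.155, 0.988, 0.0], [-0.0, 0.0, -1.0]]
ft_force: [-2.3, 1.5, 4.5]
grip_width: 0.0436
gripper_force: 51.5
```

>>> move_arm:
  plan: "0 0 -0.01 0 0 0 0.03; 0 0 -0.03 0 0 0 0.03; 0 0 -0.05 0 0 0 0.03; 0 0 -0.05 0 0 0 0.03; 0 0 -0.05 0 0 0 0.03; 0 0 -0.04 0 0 0 0.03; 0 0 0 0 0 0 0.03"

```text
time_s: 7.08
position: [0.4939, 0.1293, 0.2401]
tool_rot: [[-0.988, 0.155, 0.006], [0.155, 0.988, 0.0], [-0.006, 0.001, -1.0]]
ft_force: [-0.7, -0.6, -1.6]
grip_width: 0.0432
gripper_force: 51.3
```

```bash
python3 -c "
from h import *
print(env.observe()['q'])
plan([.515,-.18,.36],down(99),12,.03)"
```

```text
[  1.369   17.3111  79.7332  -0.0019  82.6172 -79.7143]
-0.0058 -0.0252 -0.01 0.0004 0.0004 0.1048 0.03; -0.0084 -0.0244 -0.01 0.0004 0.0004 0.1048 0.03; -0.0109 -0.0235 -0.0099 0.0004 0.0004 0.1048 0.03; -0.0133 -0.0221 -0.01 0.0004 0.0004 0.1048 0.03; -0.0155 -0.0207 -0.0099 0.0004 0.0004 0.1048 0.03; -0.0176 -0.0189 -0.01 0.0004 0.0004 0.1048 0.03; -0.0195 -0.017 -0.01 0.0004 0.0004 0.1048 0.03; -0.0211 -0.0149 -0.0099 0.0004 0.0004 0.1048 0.03; -0.0226 -0.0126 -0.01 0.0004 0.0004 0.1048 0.03; -0.0238 -0.0101 -0.01 0.0004 0.0004 0.1048 0.03; -0.0247 -0.0076 -0.0099 0.0004 0.0004 0.1048 0.03; -0.0253 -0.005 -0.01 0.0004 0.0004 0.1048 0.03
```

>>> move_arm:
  plan: "-0.0058 -0.0252 -0.01 0 0 0.1048 0.03; -0.0084 -0.0244 -0.01 0 0 0.1048 0.03; -0.011 -0.0235 -0.01 0 0 0.1048 0.03; -0.0133 -0.022 -0.01 0 0 0.1048 0.03; -0.0155 -0.0207 -0.01 0 0 0.1048 0.03; -0.0176 -0.019 -0.01 0 0 0.1048 0.03; -0.0195 -0.017 -0.01 0 0 0.1048 0.03; -0.021 -0.015 -0.01 0 0 0.1048 0.03; -0.0226 -0.0126 -0.01 0 0 0.1048 0.03; -0.0238 -0.01 -0.01 0 0 0.1048 0.03; -0.0247 -0.0076 -0.01 0 0 0.1048 0.03; -0.0253 -0.005 -0.01 0 0 0.1048 0.03"

```text
time_s: 8.57
position: [0.5144, -0.1807, 0.3561]
tool_rot: [[-0.153, 0.988, -0.002], [0.988, 0.153, 0.002], [0.002, -0.002, -1.0]]
ft_force: [1.1, -0.9, -0.6]
grip_width: 0.0431
gripper_force: 51.1
```

>>> move_arm:
  plan: "0 0 0 0 0 0 0.03; 0 0 0 0 0 0 0.03"

```text
time_s: 8.82
position: [0.5144, -0.1794, 0.3561]
tool_rot: [[-0.158, 0.987, -0.002], [0.987, 0.158, 0.001], [0.002, -0.002, -1.0]]
ft_force: [-0.3, 0.7, -1.1]
grip_width: 0.0432
gripper_force: 51.2
```

Run:
```python
from h import *
s=env.observe();print(s['time_s'],s['position'],s['q'])
im,d,c=shot('wrist','w2');P=cloud(c,d);np.savez('/tmp/w2.npz',im=im,d=d,P=P)
for nm in('tube','stop','last_rear'):
  for r in pinpoint('wrist',nm)[:2]:
    u,v=np.round(r['pixel']).astype(int);print(nm,u,v,r['conf'],P[min(v,399),min(u,639)])
# roof plane
g=(d>0)&(abs(P[...,0]-.52)<.09)&(abs(P[...,1]+.22)<.13)
m=g&(P[...,2]>.05)&(abs(P[...,2]-(.302-.0915*P[...,0]+.566*P[...,1]))<.008)
Q=P[m];A=np.c_[Q[:,:2],np.ones(len(Q))]
for _ in range(6):
    k=np.linalg.lstsq(A,Q[:,2],rcond=None)[0];r=abs(Q[:,2]-A@k);f=r<.003;Q=Q[f];A=A[f]
print('plane',k,len(Q),np.degrees(np.arctan(np.hypot(*k[:2]))),np.degrees(np.arctan2(k[1],k[0])))
print(cv2.minAreaRect((Q[:,:2]*1000).astype(np.float32)))
# in-plane rect
z=np.array([-k[0],-k[1],1]);z/=np.linalg.norm(z);h=np.array([k[0],k[1],0]);h/=np.linalg.norm(h);x=h-z*(h@z);x/=np.linalg.norm(x);y=np.cross(z,x)
q=np.c_[Q@x,Q@y]*1000;print(cv2.minAreaRect(q.astype(np.float32)),np.percentile(q,[.5,2,98,99.5],axis=0))
# edges per slice
for lo in np.arange(q[:,0].min(),q[:,0].max(),20):
    w=q[(q[:,0]>=lo)&(q[:,0]<lo+20)][:,1]
    if len(w)>30: print(round(lo),np.percentile(w,[1,99]),len(w))
print(x,y,z,Q.mean(0)@z)
```

```text
8.825 [ 0.5144 -0.1794  0.3561] [-31.6857  18.221   59.6061   0.0147 102.304  -40.7985]
tube 315 136 0.91 [ 0.5042 -0.1449  0.126 ]
stop 315 233 0.87 [ 0.5102 -0.16    0.3645]
last_rear 316 129 0.67 [ 0.5041 -0.1362  0.1319]
last_rear 318 235 0.65 [ 0.5116 -0.1595  0.3674]
plane [-0.0957  0.5645  0.3068] 1806 29.793588493640204 99.62429314595462
((519.04052734375, -209.95037841796875), (61.97235870361328, 93.66622924804688), 9.802413940429688)
((-186.73123168945312, -476.6352844238281), (107.39295959472656, 61.973114013671875), 0.15309526026248932) [[-238.9638 -507.361 ]
 [-237.0821 -506.8089]
 [-134.2621 -446.2806]
 [-133.6547 -445.7879]]
-240 [-507.3953 -446.1937] 257
-220 [-507.0276 -446.0628] 281
-200 [-507.3714 -445.9452] 313
-180 [-507.2635 -446.1609] 356
-160 [-507.0347 -445.8146] 416
-140 [-506.5875 -446.0727] 183
[-0.1451  0.8556  0.4969] [-0.9859 -0.1672  0.    ] [ 0.0831 -0.4899  0.8678] 0.26628406725224646
```

View pics/w2.png

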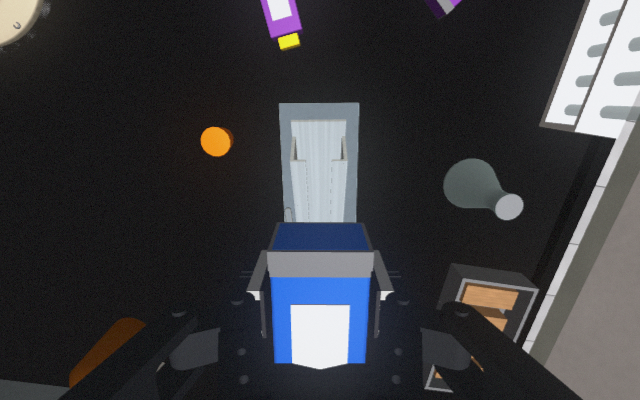

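The wrist view shows the sill edge at row 120, the roof's mouth edge at row 160 and the tube centred on column 318. The held module is at (320,290) with its label and nose down-image, as wanted. Next I'll check how it sits in the hand.

Run:
```python
from h import *
z=np.load('/tmp/w2.npz');P=z['P'];d=z['d'];s=env.observe()
R=np.array(s['tool_rot']);T=((P-np.array(s['position']))@R)*1000
g=(d>0)&(abs(T[...,1])<30)&(T[...,0]>-90)&(T[...,0]<40)&(abs(T[...,2])<45)
for v in range(222,372,8):
    m=g[v]; 
    if m.sum()>5:
        q=T[v][m]; cc=np.where(m)[0]; mid=q[abs(q[:,1])<14]
        print(v,cc.min(),cc.max(),'y',q[:,1].min(),q[:,1].max(),'xz',np.median(mid,0)[[0,2]] if len(mid) else '')
```

```text
222 277 363 y -20.890942250087534 22.970620565016347 xz [19.6649  6.0864]
230 274 365 y -20.80445818207967 22.89418454175594 xz [19.8108 -4.3062]
238 271 368 y -21.1443523532404 22.98316861583978 xz [ 19.7768 -13.1375]
246 268 371 y -21.279195746032478 22.979184126257948 xz [ 19.923  -21.4115]
254 260 379 y -26.930281248317403 28.454140173248604 xz [ 18.4456 -25.7908]
262 254 382 y -29.845657050579273 28.78673453502696 xz [ 14.6928 -25.7663]
270 251 385 y -29.867089395170225 28.898061470057584 xz [ 10.8935 -25.8265]
278 249 388 y -29.41078134317177 28.651621150048907 xz [  6.8454 -25.561 ]
286 245 391 y -29.97129936925012 28.72124212946231 xz [  2.7855 -25.417 ]
294 244 395 y -27.004303436660674 28.52109902737526 xz [ -1.181  -25.5129]
302 255 384 y -23.412246677093606 25.271532221841895 xz [ -5.332  -25.4632]
310 257 381 y -22.584363793593432 24.216356686399692 xz [ -9.1388 -25.9743]
318 258 381 y -22.450996848342346 24.028637921358488 xz [-13.2485 -26.191 ]
326 261 378 y -22.168345003659446 24.15305434403642 xz [-17.6134 -26.126 ]
334 262 377 y -22.166852563197143 23.86509446875723 xz [-22.0747 -26.0977]
342 273 366 y -20.64823372136215 22.731801661946882 xz [-26.5456 -26.1352]
350 273 365 y -21.265661355286305 22.192573632155735 xz [-31.1774 -26.1124]
358 274 365 y -20.731667650829287 22.66963790327313 xz [-35.9431 -26.0539]
366 307 332 y -5.048715066470049 6.784730538064739 xz [-40.4345 -26.3435]
```

```bash
cat >> h.py <<'E'
az=np.radians(99.7);cz,sz=np.cos(np.pi/6),np.sin(np.pi/6)
TX=np.array([np.cos(az)*cz,np.sin(az)*cz,sz]);TZ=np.array([-np.cos(az)*sz,-np.sin(az)*sz,cz]);TY=np.cross(TZ,TX)
TO=np.array([.5078,-.1435,.1265])
RT=np.c_[TX,-TY,-TZ]
def W(x,y,z): return TO+(x*TX+y*TY+z*TZ)/1000
def inT(p): p=np.array(p)-TO; return np.array([p@TX,p@TY,p@TZ])*1000
E
python3 -c "
from h import *
plan(W(125,.9,70),RT,8,.03)"
```

```text
0.0137 -0.0003 0.0134 0.0003 0.0654 -0.0013 0.03; 0.0128 -0.0003 0.0143 0.0003 0.0654 -0.0013 0.03; 0.0118 -0.0003 0.0151 0.0003 0.0654 -0.0013 0.03; 0.0109 -0.0003 0.0158 0.0003 0.0654 -0.0013 0.03; 0.0097 -0.0003 0.0165 0.0003 0.0654 -0.0013 0.03; 0.0087 -0.0002 0.0171 0.0003 0.0654 -0.0013 0.03; 0.0075 -0.0002 0.0177 0.0003 0.0654 -0.0013 0.03; 0.0064 -0.0002 0.0181 0.0003 0.0654 -0.0013 0.03
```

>>> move_arm:
  plan: "0.0137 -0.0003 0.0134 0.0003 0.0654 -0.0013 0.03; 0.0128 -0.0003 0.0143 0.0003 0.0654 -0.0013 0.03; 0.0118 -0.0003 0.0151 0.0003 0.0654 -0.0013 0.03; 0.0109 -0.0003 0.0158 0.0003 0.0654 -0.0013 0.03; 0.0097 -0.0003 0.0165 0.0003 0.0654 -0.0013 0.03; 0.0087 -0.0002 0.0171 0.0003 0.0654 -0.0013 0.03; 0.0075 -0.0002 0.0177 0.0003 0.0654 -0.0013 0.03; 0.0064 -0.0002 0.018 0.0003 0.0654 -0.0013 0.03; 0 0 0 0 0 0 0.03; 0 0 0 0 0 0 0.03"

```text
time_s: 10.28
position: [0.4952, -0.0724, 0.2505]
tool_rot: [[-0.146, 0.986, -0.082], [0.855, 0.168, 0.491], [0.498, 0.001, -0.867]]
ft_force: [0.3, 0.6, -1.2]
grip_width: 0.0427
gripper_force: 51.2
```

Run:
```python
from h import *
s=env.observe();print(s['q'],inT(s['position']))
im,d,c=shot('wrist','w3');P=cloud(c,d)
for nm in('tube','last_rear'):
  for r in pinpoint('wrist',nm)[:1]:
    u,v=np.round(r['pixel']).astype(int);print(nm,u,v,r['conf'],inT(P[min(v,399),min(u,639)]))
T=(P-TO)@np.c_[TX,TY,TZ]*1000
g=(d>0)&(abs(T[...,1])<45)&(T[...,0]>-40)&(T[...,0]<40)&(T[...,2]>-15)&(T[...,2]<60)
for v in range(0,400,10):
    if g[v].sum()>5: q=T[v][g[v]];print(v,q.min(0),q.max(0),np.median(q,0),g[v].sum())
plan(W(112,.9,9.5),RT,4,.03)
```

```text
[-33.3201  22.7775  75.3346  21.9341 102.2752 -42.1751] [124.5153   0.4679  71.299 ]
-0.0031 -0.0001 0.0155 0.0005 0.0005 -0 0.03; -0.0031 -0.0001 0.0154 0.0005 0.0005 -0 0.03; -0.0031 -0.0001 0.0155 0.0005 0.0005 -0 0.03; -0.0032 -0.0001 0.0154 0.0005 0.0005 -0 0.03
```

>>> move_arm:
  plan: "-0.0031 -0.0001 0.0155 0.0005 0.0005 0 0.03; -0.0031 -0.0001 0.0155 0.0005 0.0005 0 0.03; -0.0031 -0.0001 0.0155 0.0005 0.0005 0 0.03; -0.0032 -0.0001 0.0155 0.0005 0.0005 0 0.03; 0 0 0 0 0 0 0.03; -0.01 0 0 0 0 0 0.03; -0.01 0 0 0 0 0 0.03; -0.01 0 0 0 0 0 0.03; -0.006 0 0 0 0 0 0.03; 0 0 0 0 0 0 0.03"

```text
time_s: 11.68
position: [0.4963, -0.0835, 0.1716]
tool_rot: [[-0.144, 0.986, -0.086], [0.853, 0.168, 0.494], [0.502, -0.002, -0.865]]
ft_force: [-0.8, 0.4, -1.0]
grip_width: 0.0432
gripper_force: 51.3
```

Run:
```python
from h import *
s=env.observe();print(s['time_s'],inT(s['position']),s['ft_force'])
im,d,c=shot('side');cv2.imwrite('pics/s2.png',cv2.resize(im[170:340,230:400,::-1],(600,600),interpolation=cv2.INTER_CUBIC))
```

```text
11.675 [75.4608  1.1919  8.5144] [-0.7671  0.4075 -1.0013]
```

View pics/s2.png

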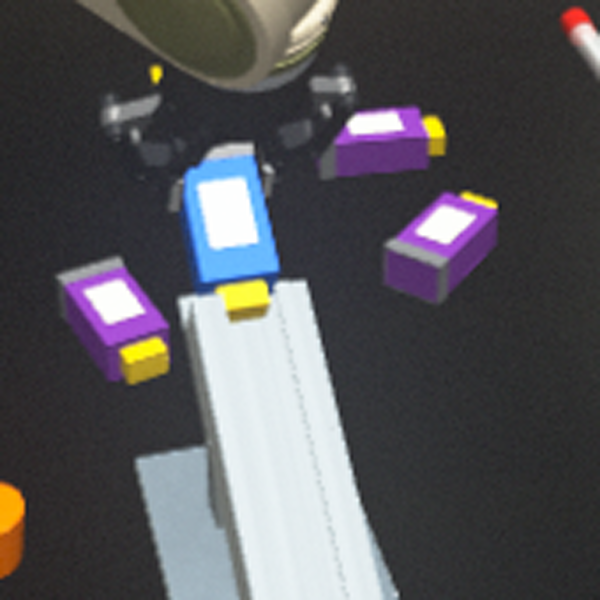

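The side crop shows the nose at (244,300), centred on the tube and entering the mouth. I'll check with depth that it's under the roof lips.

Run:
```python
from h import *
im,d,c=shot('side');P=cloud(c,d);T=(P-TO)@np.c_[TX,TY,TZ]*1000
hsv=cv2.cvtColor(im,cv2.COLOR_RGB2HSV);H,S=hsv[...,0],hsv[...,1]
y=(H>20)&(H<34)&(S>120)&(abs(T[...,1])<40)&(abs(T[...,0])<60)
print(y.sum(),np.percentile(T[y],[5,50,95],axis=0))
b=(H>98)&(H<122)&(S>80)&(abs(T[...,1])<40)&(T[...,0]>-20)&(T[...,0]<120)
print(np.percentile(T[b],[3,50,97],axis=0))
m=(S<60)&(abs(T[...,1])<45)&(T[...,0]<-10)&(T[...,0]>-60)&(abs(T[...,2]-44)<8)
print('roof',np.percentile(T[m],[2,50,98],axis=0))
```

```text
174 [[  -5.8615   -9.168  -154.6226]
 [   4.8275    6.2977   24.6653]
 [  49.9904   38.4546   28.1577]]
[[  9.3886 -19.3342  10.4912]
 [ 35.5888   4.9132  32.3222]
 [ 80.4727  23.5272  36.3586]]
roof [[-59.197  -29.0564  38.5916]
 [-35.7165  15.4031  42.3254]
 [-11.1517  32.1531  44.9201]]
```

>>> move_arm:
  plan: "-0.008 0 0 0 0 0 0.03; -0.008 0 0 0 0 0 0.03; -0.008 0 0 0 0 0 0.03; -0.008 0 0 0 0 0 0.03; -0.008 0 0 0 0 0 0.03; -0.008 0 0 0 0 0 0.03; -0.008 0 0 0 0 0 0.03; -0.003 0 0 0 0 0 0.03; 0 0 0 0 0 0 0.03"

```text
time_s: 12.9
position: [0.5048, -0.1335, 0.1422]
tool_rot: [[-0.145, 0.986, -0.086], [0.853, 0.168, 0.494], [0.502, -0.002, -0.865]]
ft_force: [-0.1, -0.4, -1.4]
grip_width: 0.0432
gripper_force: 51.3
```

Run:
```python
from h import *
s=env.observe();print(inT(s['position']),s['ft_force'])
```

```text
[16.8123  1.2465  8.3992] [-0.1236 -0.4235 -1.3773]
```

>>> move_arm:
  plan: "0 0 0.0015 0 0 0 0.03; 0 0 0 0 0 0 0.03; 0 0 0 0 0 0 0.06; 0 0 0 0 0 0 0.0854; 0 0 0 0 0 0 0.0854; 0 0 -0.02 0 0 0 0.0854; 0 0 -0.03 0 0 0 0.0854; 0.01 0 -0.02 0 0 0 0.0854; 0 0 0 0 0 0 0.0854; 0 0 0 0 0 0 0.0854"

```text
time_s: 14.15
position: [0.509, -0.1584, 0.2057]
tool_rot: [[-0.144, 0.986, -0.087], [0.853, 0.168, 0.495], [0.502, -0.002, -0.865]]
ft_force: [0.3, 0.0, 0.1]
grip_width: 0.0853
gripper_force: 0.0
```

Run:
```python
from h import *
s=env.observe();print(s['time_s'],inT(s['position']),s['ft_force'])
im,d,c=shot('wrist','w4')
P=cloud(c,d);T=(P-TO)@np.c_[TX,TY,TZ]*1000
hsv=cv2.cvtColor(im,cv2.COLOR_RGB2HSV);H,S=hsv[...,0],hsv[...,1]
b=(H>98)&(H<122)&(S>80)&(abs(T[...,1])<40)&(abs(T[...,0])<120)&(abs(T[...,2])<60)
print(b.sum(),np.percentile(T[b],[2,50,98],axis=0))
m=(abs(T[...,1])<10)&(T[...,0]<120)&(T[...,0]>-120)&(abs(T[...,2]-25)<30)
for v in range(20,400,15):
    k=m[v]
    if k.sum()>3: print(v,np.median(T[v][k],0),np.median(im[v][k],0))
```

```text
14.15 [26.7305  1.3594 76.0053] [0.2607 0.0129 0.1009]
1029 [[-91.5847 -14.8751   1.7848]
 [-90.5025   0.3682  15.8378]
 [-89.2888  15.5071  29.3909]]
230 [11.4044 -0.0293 -0.4075] [228.  235.  239.5]
245 [-1.0003 -0.0289 -0.0887] [229. 236. 240.]
260 [-13.9318  -0.0294  -0.0265] [230.  236.5 240.5]
275 [-27.2561  -0.029    0.1046] [230.  237.  241.5]
290 [-41.3735  -0.0304  -0.2683] [231.  238.  241.5]
305 [-55.723   -0.0279  -0.2223] [230.  238.  241.5]
320 [-70.4069  -0.0296   0.0277] [229.5 236.5 241. ]
335 [-86.0957  -0.0311  -0.2727] [229. 236. 241.]
350 [-90.5413  -0.4409  11.8539] [ 60.  99. 185.]
365 [-90.3803  -0.0308  27.2846] [ 54.  97. 186.]
```

View pics/w4.png

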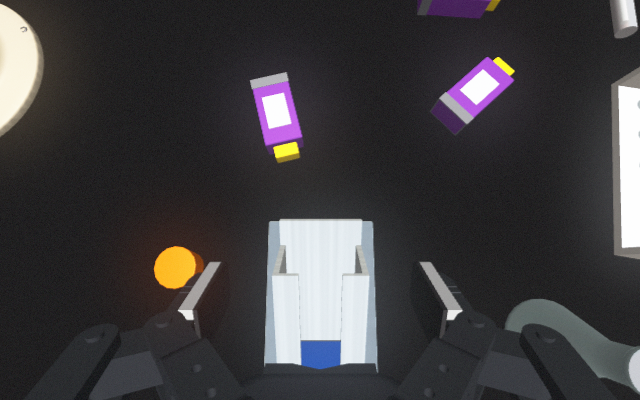

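The first module slid home by itself: its rear face shows blue in the slot at (320,353), at tube x = -90 mm. Now the second one.

```bash
python3 -c "
from h import *
plan([.505,.323,.23],down(5),20,.0854)"
```

```text
0.0212 0.0039 0.0109 -0.0218 -0.0199 0.0805 0.0854; 0.0216 0.0019 0.0105 -0.0218 -0.0199 0.0805 0.0854; 0.0218 -0.0001 0.0101 -0.0218 -0.0199 0.0805 0.0854; 0.022 -0.0021 0.0096 -0.0218 -0.0199 0.0805 0.0854; 0.022 -0.004 0.0092 -0.0218 -0.0199 0.0805 0.0854; 0.0217 -0.006 0.0086 -0.0218 -0.0199 0.0805 0.0854; 0.0213 -0.0079 0.008 -0.0218 -0.0199 0.0805 0.0854; 0.0207 -0.0097 0.0074 -0.0218 -0.0199 0.0805 0.0854; 0.0201 -0.0116 0.0067 -0.0218 -0.0199 0.0805 0.0854; 0.0191 -0.0133 0.0061 -0.0218 -0.0199 0.0805 0.0854; 0.0182 -0.0149 0.0054 -0.0218 -0.0199 0.0805 0.0854; 0.017 -0.0164 0.0048 -0.0218 -0.0199 0.0805 0.0854; 0.0157 -0.0178 0.004 -0.0218 -0.0199 0.0805 0.0854; 0.0142 -0.0192 0.0033 -0.0218 -0.0199 0.0805 0.0854; 0.0128 -0.0202 0.0027 -0.0218 -0.0199 0.0805 0.0854; 0.0111 -0.0213 0.0019 -0.0218 -0.0199 0.0805 0.0854; 0.0094 -0.0222 0.0013 -0.0218 -0.0199 0.0805 0.0854; 0.0076 -0.0228 0.0006 -0.0218 -0.0199 0.0805 0.0854; 0.0057 -0.0234 -0.0001 -0.0218 -0.0199 0.0805 0.0854; 0.0039 -0.0238 -0.0006 -0.0218 -0.0199 0.0805 0.0854
```

>>> move_arm:
  plan: "0.0212 0.0039 0.0109 -0.0218 -0.0199 0.0805 0.0854; 0.0216 0.0019 0.0105 -0.0218 -0.0199 0.0805 0.0854; 0.0218 -0.0001 0.0101 -0.0218 -0.0199 0.0805 0.0854; 0.022 -0.0021 0.0096 -0.0218 -0.0199 0.0805 0.0854; 0.022 -0.004 0.0092 -0.0218 -0.0199 0.0805 0.0854; 0.0217 -0.006 0.0086 -0.0218 -0.0199 0.0805 0.0854; 0.0213 -0.0079 0.008 -0.0218 -0.0199 0.0805 0.0854; 0.0207 -0.0097 0.0074 -0.0218 -0.0199 0.0805 0.0854; 0.02 -0.0116 0.0067 -0.0218 -0.0199 0.0805 0.0854; 0.019 -0.0133 0.006 -0.0218 -0.0199 0.0805 0.0854"

```text
time_s: 15.45
position: [0.5067, 0.0827, 0.2177]
tool_rot: [[0.616, 0.784, 0.069], [0.745, -0.609, 0.273], [0.256, -0.116, -0.96]]
ft_force: [-0.3, 0.4, 0.0]
grip_width: 0.0854
gripper_force: 0.0
```

>>> move_arm:
  plan: "0.0182 -0.0149 0.0054 -0.0218 -0.0199 0.0805 0.0854; 0.017 -0.0164 0.0048 -0.0218 -0.0199 0.0805 0.0854; 0.0157 -0.0178 0.004 -0.0218 -0.0199 0.0805 0.0854; 0.0142 -0.019 0.0033 -0.0218 -0.0199 0.0805 0.0854; 0.0128 -0.02 0.0027 -0.0218 -0.0199 0.0805 0.0854; 0.0111 -0.0213 0.002 -0.0218 -0.0199 0.0805 0.0854; 0.0094 -0.0222 0.0013 -0.0218 -0.0199 0.0805 0.0854; 0.0076 -0.0228 0.0006 -0.0218 -0.0199 0.0805 0.0854; 0.0057 -0.0234 0 -0.0218 -0.0199 0.0805 0.0854; 0.0039 -0.0238 -0.0006 -0.0218 -0.0199 0.0805 0.0854; 0 0 0 0 0 0 0.0854; 0 0 0 0 0 0 0.0854"

```text
time_s: 16.95
position: [0.5053, 0.3216, 0.2295]
tool_rot: [[0.996, 0.088, 0.0], [0.088, -0.996, -0.002], [0.0, 0.002, -1.0]]
ft_force: [0.0, -0.8, -0.3]
grip_width: 0.0857
gripper_force: 0.0
```

Run:
```python
from h import *
s=env.observe();print(s['time_s'],s['position'],s['q'])
im,d,c,P=blue('w5')
k=(P[...,2]>.022)&(P[...,2]<.042)&(abs(P[...,0]-.5)<.08)&(abs(P[...,1]-.325)<.055)&(d>0)
n,L,st,_=cv2.connectedComponentsWithStats(k.astype(np.uint8))
for i in range(1,n):
    if st[i,4]>500: print(st[i],cv2.minAreaRect((P[L==i][:,:2]*1000).astype(np.float32)),np.median(P[L==i][:,2]))
cv2.imwrite('pics/w5c.png',im[:300,150:490,::-1])
```

```text
16.95 [0.5053 0.3216 0.2295] [ 21.2074  26.8865  66.2633  -0.0959  86.8722 106.1581]
blue comp px [ 295  138   42   66 1744] top c 506.6800537109375 326.1162109375 (75.7463607788086, 43.36290740966797) 3.595334768295288 z 0.03363427805893559
  yellow [0.4635 0.3235 0.0274] 226
[ 294  125   43   88 3315] ((507.03338623046875, 326.4488525390625), (98.91635131835938, 44.284854888916016), 3.926567792892456) 0.03357714802958874
```

View pics/w5c.png

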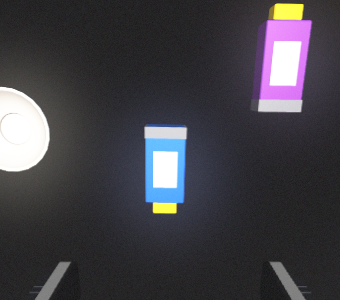

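The crop shows the blue module at (165,168), nose towards the robot and grey rear up-image. The dish at left is well clear, and the purple is at (283,60).

```bash
python3 -c "
from h import *
plan([.537,.3287,.0475],down(4),5,.0854)"
```

```text
0.0064 -0.001 0.0365 0.0003 -0.0001 0.0035 0.0854; 0.0064 -0.001 0.0364 0.0003 -0.0001 0.0035 0.0854; 0.0064 -0.0009 0.0365 0.0003 -0.0001 0.0035 0.0854; 0.0064 -0.001 0.0364 0.0003 -0.0001 0.0035 0.0854; 0.0064 -0.0011 0.0365 0.0003 -0.0001 0.0035 0.0854
```

>>> move_arm:
  plan: "0.0064 -0.001 0.0365 0.0003 0 0.0035 0.0854; 0.0064 -0.001 0.0365 0.0003 0 0.0035 0.0854; 0.0064 -0.001 0.0365 0.0003 0 0.0035 0.0854; 0.0064 -0.001 0.0365 0.0003 0 0.0035 0.0854; 0.0064 -0.001 0.0365 0.0003 0 0.0035 0.0854; 0 0 0.015 0 0 0 0.0854; 0 0 0.015 0 0 0 0.0854; 0 0 0.01 0 0 0 0.0854; 0 0 0 0 0 0 0.0854; 0 0 0 0 0 0 0.03; 0 0 0 0 0 0 0.03; 0 0 0 0 0 0 0.03"

```text
time_s: 18.5
position: [0.5377, 0.3297, 0.0085]
tool_rot: [[0.998, 0.07, 0.003], [0.07, -0.998, 0.001], [0.003, -0.001, -1.0]]
ft_force: [0.3, -0.0, 4.2]
grip_width: 0.0431
gripper_force: 52.2
```

>>> move_arm:
  plan: "0 0 0 0 0 0 0.03; 0 0 0 0 0 0 0.03; 0 0 0 0 0 0 0.03; 0 0 -0.01 0 0 0 0.03; 0 0 -0.03 0 0 0 0.03; 0 0 -0.05 0 0 0 0.03; 0 0 -0.05 0 0 0 0.03; 0 0 -0.05 0 0 0 0.03; 0 0 -0.05 0 0 0 0.03; 0 0 -0.03 0 0 0 0.03; 0 0 0 0 0 0 0.03; 0 0 0 0 0 0 0.03"

```text
time_s: 20.0
position: [0.5365, 0.3293, 0.2763]
tool_rot: [[0.998, 0.069, -0.001], [0.069, -0.998, -0.001], [-0.001, 0.001, -1.0]]
ft_force: [-0.1, -0.3, -0.8]
grip_width: 0.0432
gripper_force: 51.4
```

```bash
cat >> h.py <<'E'
def held():
    s=env.observe();im,d,c=shot('wrist');P=cloud(c,d)
    T=((P-np.array(s['position']))@np.array(s['tool_rot']))*1000
    g=(d>0)&(abs(T[...,1])<30)&(T[...,0]>-90)&(T[...,0]<40)&(abs(T[...,2])<45)
    for v in (226,238,270,320,346,354):
        q=T[v][g[v]]; mid=q[abs(q[:,1])<14]
        if len(mid): print(v,'y',q[:,1].min(),q[:,1].max(),'xz',np.median(mid,0)[[0,2]])
E
python3 - <<'E'
from h import *
s=env.observe();print(s['time_s'],s['position'],s['q'])
held()
plan(W(125,.9,70),RT,24,.03)
E
```

```text
20.0 [0.5365 0.3293 0.2763] [ 20.7886  28.8715  55.2751  -0.0119  95.9389 106.8049]
238 y -21.732289762927184 22.623535014753998 xz [18.3124 -6.9827]
270 y -29.884997065528484 28.110078801709843 xz [ 11.6736 -24.7307]
320 y -22.832191605613108 23.62103603707272 xz [-13.9058 -24.9747]
346 y -21.211573955075007 21.941933869649922 xz [-28.6281 -24.8931]
354 y -20.80417403725305 22.105853005167667 xz [-33.2642 -24.9626]
-0.0029 0.0165 0.0011 0.0181 0.0165 -0.0679 0.03; -0.004 0.0164 0.0008 0.0181 0.0165 -0.0679 0.03; -0.0052 0.016 0.0004 0.0181 0.0165 -0.0679 0.03; -0.0062 0.0156 -0 0.0181 0.0165 -0.0679 0.03; -0.0072 0.0152 -0.0004 0.0181 0.0165 -0.0679 0.03; -0.0083 0.0146 -0.0008 0.0181 0.0165 -0.0679 0.03; -0.0092 0.014 -0.0011 0.0181 0.0165 -0.0679 0.03; -0.0101 0.0134 -0.0016 0.0181 0.0165 -0.0679 0.03; -0.011 0.0126 -0.002 0.0181 0.0165 -0.0679 0.03; -0.0118 0.0117 -0.0024 0.0181 0.0165 -0.0679 0.03; -0.0125 0.0109 -0.0028 0.0181 0.0165 -0.0679 0.03; -0.0131 0.01 -0.0033 0.0181 0.0165 -0.0679 0.03; -0.0138 0.009 -0.0036 0.0181 0.0165 -0.0679 0.03; -0.0143 0.008 -0.0039 0.0181 0.0165 -0.0679 0.03; -0.0146 0.0069 -0.0044 0.0181 0.0165 -0.0679 0.03; -0.0151 0.0059 -0.0047 0.0181 0.0165 -0.0679 0.03; -0.0153 0.0047 -0.0051 0.0181 0.0165 -0.0679 0.03; -0.0156 0.0036 -0.0054 0.0181 0.0165 -0.0679 0.03; -0.0156 0.0024 -0.0057 0.0181 0.0165 -0.0679 0.03; -0.0157 0.0012 -0.006 0.0181 0.0165 -0.0679 0.03; -0.0156 0.0001 -0.0063 0.0181 0.0165 -0.0679 0.03; -0.0154 -0.0011 -0.0065 0.0181 0.0165 -0.0679 0.03; -0.0153 -0.0023 -0.0068 0.0181 0.0165 -0.0679 0.03; -0.0149 -0.0034 -0.0069 0.0181 0.0165 -0.0679 0.03
```

>>> move_arm:
  plan: "-0.0029 0.0165 0.0011 0.0181 0.0165 -0.0679 0.03; -0.004 0.0164 0.0008 0.0181 0.0165 -0.0679 0.03; -0.0052 0.016 0.0004 0.0181 0.0165 -0.0679 0.03; -0.0062 0.0156 0 0.0181 0.0165 -0.0679 0.03; -0.0072 0.0152 -0.0004 0.0181 0.0165 -0.0679 0.03; -0.0083 0.0146 -0.0008 0.0181 0.0165 -0.0679 0.03; -0.0092 0.014 -0.0011 0.0181 0.0165 -0.0679 0.03; -0.0101 0.0134 -0.0016 0.0181 0.0165 -0.0679 0.03; -0.011 0.0126 -0.002 0.0181 0.0165 -0.0679 0.03; -0.0118 0.0117 -0.0024 0.0181 0.0165 -0.0679 0.03; -0.0125 0.0109 -0.0028 0.0181 0.0165 -0.0679 0.03; -0.0131 0.01 -0.0033 0.0181 0.0165 -0.0679 0.03"

```text
time_s: 21.55
position: [0.5154, 0.1286, 0.263]
tool_rot: [[0.619, 0.782, 0.071], [0.742, -0.612, 0.274], [0.257, -0.117, -0.959]]
ft_force: [-0.4, 0.3, -1.2]
grip_width: 0.043
gripper_force: 51.3
```

>>> move_arm:
  plan: "-0.0138 0.009 -0.0036 0.0181 0.0165 -0.0679 0.03; -0.0143 0.008 -0.0039 0.0181 0.0165 -0.0679 0.03; -0.0146 0.0069 -0.0044 0.0181 0.0165 -0.0679 0.03; -0.0151 0.0059 -0.0047 0.0181 0.0165 -0.0679 0.03; -0.0153 0.0047 -0.0051 0.0181 0.0165 -0.0679 0.03; -0.0156 0.0036 -0.0054 0.0181 0.0165 -0.0679 0.03; -0.0156 0.0024 -0.0057 0.0181 0.0165 -0.0679 0.03; -0.0157 0.0012 -0.006 0.0181 0.0165 -0.0679 0.03; -0.0156 0 -0.0063 0.0181 0.0165 -0.0679 0.03; -0.0154 -0.0011 -0.0065 0.0181 0.0165 -0.0679 0.03; -0.0153 -0.0023 -0.0068 0.0181 0.0165 -0.0679 0.03; -0.0149 -0.0034 -0.0069 0.0181 0.0165 -0.0679 0.03"

```text
time_s: 23.05
position: [0.4946, -0.0716, 0.2497]
tool_rot: [[-0.149, 0.985, -0.084], [0.852, 0.171, 0.494], [0.501, 0.002, -0.865]]
ft_force: [0.4, -1.2, -1.2]
grip_width: 0.043
gripper_force: 51.3
```

>>> move_arm:
  plan: "0 0 0 0 0 0 0.03; 0 0 0 0 0 0 0.03"

```text
time_s: 23.3
position: [0.4949, -0.0705, 0.2504]
tool_rot: [[-0.147, 0.986, -0.082], [0.854, 0.168, 0.493], [0.5, 0.002, -0.866]]
ft_force: [-0.6, -0.1, -1.0]
grip_width: 0.0433
gripper_force: 51.3
```

Run:
```python
from h import *
s=env.observe();print(s['time_s'],inT(s['position']),s['q'])
held()
plan(W(112,.7,10),RT,4,.03)
```

```text
23.3 [126.1459   0.4433  70.272 ] [-33.2235  22.7216  75.4978  22.0923 102.2252 -42.1332]
238 y -21.28571473745815 22.813662801685407 xz [17.4872 -7.4525]
270 y -29.640398932878213 28.858812486406045 xz [ 11.0001 -25.4521]
320 y -22.235894742520127 24.228879468094107 xz [-14.5981 -25.6914]
346 y -20.498269050011615 22.45466551542371 xz [-29.361  -25.5939]
354 y -20.2132724070597 22.806331381593875 xz [-33.9422 -25.7184]
-0.0036 -0.0001 0.0151 0.0005 0.0001 0.0003 0.03; -0.0036 -0.0001 0.0151 0.0005 0.0001 0.0003 0.03; -0.0035 -0.0001 0.0151 0.0005 0.0001 0.0003 0.03; -0.0036 -0.0001 0.0151 0.0005 0.0001 0.0003 0.03
```

>>> move_arm:
  plan: "-0.0036 -0.0001 0.0151 0.0005 0 0.0003 0.03; -0.0036 -0.0001 0.0151 0.0005 0 0.0003 0.03; -0.0036 -0.0001 0.0151 0.0005 0 0.0003 0.03; -0.0036 -0.0001 0.0151 0.0005 0 0.0003 0.03; 0 0 0 0 0 0 0.03; -0.01 0 0 0 0 0 0.03; -0.01 0 0 0 0 0 0.03; -0.01 0 0 0 0 0 0.03; -0.006 0 0 0 0 0 0.03; 0 0 0 0 0 0 0.03"

```text
time_s: 24.6
position: [0.4971, -0.0849, 0.1731]
tool_rot: [[-0.146, 0.986, -0.084], [0.854, 0.168, 0.493], [0.5, 0.001, -0.866]]
ft_force: [0.1, 0.9, -1.6]
grip_width: 0.0434
gripper_force: 51.3
```

Run:
```python
from h import *
s=env.observe();print(s['time_s'],inT(s['position']),s['ft_force'],np.array(s['tool_rot']).T@RT)
```

```text
24.6 [74.8765  0.641  10.5689] [ 0.0625  0.8643 -1.5888] [[ 1.     -0.0003  0.0003]
 [ 0.0003  1.     -0.0006]
 [-0.0003  0.0006  1.    ]]
```

>>> move_arm:
  plan: "-0.008 0 0 0 0 0 0.03; -0.008 0 0 0 0 0 0.03; -0.008 0 0 0 0 0 0.03; -0.008 0 0 0 0 0 0.03; -0.008 0 0 0 0 0 0.03; -0.008 0 0.001 0 0 0 0.03; -0.008 0 0.001 0 0 0 0.03; -0.002 0 0.001 0 0 0 0.03; 0 0 0 0 0 0 0.03; 0 0 0 0 0 0 0.03"

```text
time_s: 25.85
position: [0.5054, -0.1324, 0.1419]
tool_rot: [[-0.147, 0.986, -0.084], [0.854, 0.169, 0.492], [0.499, 0.001, -0.866]]
ft_force: [0.1, -0.4, -1.2]
grip_width: 0.0434
gripper_force: 51.3
```

>>> move_arm:
  plan: "0 0 0 0 0 0 0.06; 0 0 0 0 0 0 0.0854; 0 0 0 0 0 0 0.0854; 0 0 -0.02 0 0 0 0.0854; 0 0 -0.03 0 0 0 0.0854; 0.01 0 -0.02 0 0 0 0.0854; 0 0 0 0 0 0 0.0854; 0 0 0 0 0 0 0.0854"

```text
time_s: 26.85
position: [0.5095, -0.1581, 0.2065]
tool_rot: [[-0.146, 0.986, -0.085], [0.853, 0.169, 0.493], [0.5, 0.0, -0.866]]
ft_force: [0.8, -0.1, -0.4]
grip_width: 0.0854
gripper_force: 0.0
```

```bash
cat > look.py <<'E'
from h import *
import sys
s=env.observe();print(s['time_s'],inT(s['position']),s['ft_force'])
im,d,c=shot('wrist',sys.argv[1])
P=cloud(c,d);T=(P-TO)@np.c_[TX,TY,TZ]*1000
m=(abs(T[...,1])<10)&(T[...,0]<90)&(T[...,0]>-120)&(abs(T[...,2]-25)<30)
for v in range(150,400,12):
    k=m[v]
    if k.sum()>3: print(v,np.median(T[v][k],0),np.median(im[v][k],0))
E
python3 look.py w6
```

```text
26.85 [27.2854  0.8262 76.6763] [ 0.7993 -0.1116 -0.3619]
222 [18.2786  0.047   0.1872] [226.  232.5 237. ]
234 [9.509  0.0337 2.5765] [ 72. 101. 174.]
246 [ 9.693  -0.3386 22.8633] [ 57.  97. 184.]
258 [ 5.5397 -0.0071 32.2679] [166. 167. 173.]
270 [-3.892  -0.0165 31.759 ] [ 77. 142. 247.]
282 [-13.263   -0.0248  31.8222] [ 79. 143. 248.]
294 [-22.2172  -0.0346  32.8149] [253. 253. 252.]
306 [-32.3138  -0.0422  32.5552] [253. 253. 252.]
318 [-42.4957  -0.0532  32.5655] [253. 253. 252.]
330 [-52.9572  -0.0626  32.5944] [253. 253. 252.]
342 [-64.5367   0.2962  31.7636] [ 80. 141. 247.]
354 [-81.4115  -0.0816  25.9307] [252. 245.  73.]
366 [-90.4147  -0.0917  28.7049] [ 64.  100.  184.5]
```

View pics/w6.png

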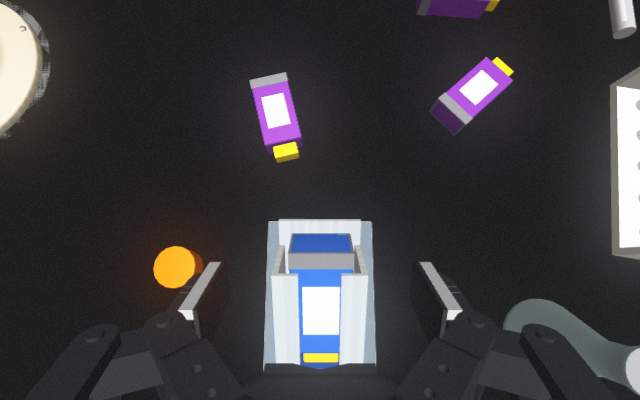

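The second module's rear is at tube x = +9.6 mm (home is +10). It's centred, and its nose at (320,357) touches the front module, so both are home.

```bash
python3 -c "
from rig import env
print(env.close_job())"
```

```text
the job is handed in; nothing more can be done
None
```

Both blue modules are in the tube with their noses down the slope: the front one measures as resting on the stop, and the second touches it with its rear about 10 mm out of the mouth. I handed the job in at about 27 s; it returned no verdict.

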